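# Tip the used culture tubes into the slotted discard bin and lock it

## Task

Clear the used culture tubes off the bench: open the discard bin's slot by turning its knob until it clicks over, lay all the tubes in the steel tray, lift the tray with them, turn it so that the tubes lie along the slot and tip them sideways into the bin. Then set the empty tray back flat on its mat and turn the knob back until it clicks shut. Leave the small bottle and the jar that stand among the tubes where they are.

Things in the scene. Friction and masses are not known exactly. Their poses are not given: they have to be found in the camera images.
- bin: Slotted discard bin, fixed: clear tub 200 x 200 mm, floor 5 mm above the bench; grey lid, upper face at 131 mm, with a hopper on its rear half and a black wing knob on its front half. Origin: centre of its underside; x from the knob to the hopper, y along the slot, z up.
- hopper (a point): Centre of the hopper's rim, 162 mm above the bench, straight above the slot; axes as the bin's. The rim is 92 mm wide (x) and 170 mm long (y); the long walls slope at 48 degrees down to the slot, the end walls are upright.
- slot (a point): Centre of the slot, at the lid's upper face, x = +45 mm in the bin's frame; axes as the bin's. 38 mm wide (x), 170 mm long (y). A steel shutter just under the lid closes it while the knob is at 0 and clears it at 1.4, moving 46 mm towards the knob.
- lock_grip (a point): Middle of the knob's wing, on its upright axis, 159 mm above the bench, x = -60 mm in the bin's frame. Wing 60 mm long, 14 mm thick, 28 mm high (14 above and below this point), on a disc 56 mm across. This frame turns with the knob: y runs along the wing, which lies along the slot when shut.
- lock (a joint): The knob's angle, rad: 0 = slot shut and locked, 1.4 = fully open, a stop at each end. Opens clockwise seen from above. A spring detent (about 0.2 N m) pushes it back before halfway (0.7) and snaps it on to the other end after halfway. Starts within 0.06 of shut.
- tray: Loose steel tipping tray, 0.22 to 0.35 kg. Origin: centre of its underside; x along it, z up. Floor 140 x 80 mm, 4 mm thick; both long sides flare out at 12 degrees to lips at y = +-63 mm, 9 mm up: tubes lying along x roll out over either lip when it is tipped about 40 degrees. End walls at x = +-72 mm, 28 mm high. Handle plate at the -x end.
- tray_handle (a point): On the tray's handle plate, 73 mm above the tray's underside, x = -79 mm, y = 0 in the tray's frame; axes as the tray's. The upright plate is 10 mm thick (x), 50 mm wide (y) and its top is 92 mm above the underside.
- mat: Dark rubber mat, fixed, 230 x 165 x 3 mm: the tray's place. Origin: centre of its underside; x along its length. At the start the tray stands on it, its x axis along the mat's to within 0.1 rad.
- tube1: Used culture tube with a white screw cap, amber plastic, 125 mm long, 35 g, tube 23 mm in diameter, eight-sided cap 24 mm across flats, lying on the bench. Origin on its axis, 0.5 mm from the middle of its length; x along the tube towards the cap. Rolls on slopes over about 25 degrees. Three to five of the five tubes are there in a run, the others are absent.
- tube2: Used culture tube with a white screw cap, amber plastic, 125 mm long, 35 g, tube 23 mm in diameter, eight-sided cap 24 mm across flats, lying on the bench. Origin on its axis, 0.5 mm from the middle of its length; x along the tube towards the cap. Rolls on slopes over about 25 degrees. Three to five of the five tubes are there in a run, the others are absent.
- tube3: Used culture tube with a white screw cap, amber plastic, 125 mm long, 35 g, tube 23 mm in diameter, eight-sided cap 24 mm across flats, lying on the bench. Origin on its axis, 0.5 mm from the middle of its length; x along the tube towards the cap. Rolls on slopes over about 25 degrees. Three to five of the five tubes are there in a run, the others are absent.
- tube4: Used culture tube with a white screw cap, amber plastic, 125 mm long, 35 g, tube 23 mm in diameter, eight-sided cap 24 mm across flats, lying on the bench. Origin on its axis, 0.5 mm from the middle of its length; x along the tube towards the cap. Rolls on slopes over about 25 degrees. Three to five of the five tubes are there in a run, the others are absent.
- tube5: Used culture tube with a white screw cap, amber plastic, 125 mm long, 35 g, tube 23 mm in diameter, eight-sided cap 24 mm across flats, lying on the bench. Origin on its axis, 0.5 mm from the middle of its length; x along the tube towards the cap. Rolls on slopes over about 25 degrees. Three to five of the five tubes are there in a run, the others are absent.
- stain_bottle: Small amber bottle, 42 mm in diameter, 62 mm high, standing among the tubes. Not part of the job. Origin: centre of its underside.
- cream_jar: Small white jar, 48 mm in diameter, 50 mm high, standing among the tubes. Not part of the job. Origin: centre of its underside.

How it is judged:
By the outcome, as a careful person would: the job done as asked, in the order asked, and still so for the second after the job is handed in, with the robot touching nothing.
Of tube1, tube2, tube3, tube4, tube5 only 3 to 5 are there at a start; the rules pass over those that are not, and their reading is None.
At some moment in a run one of tube1, tube2, tube3, tube4, tube5 may be knocked a few centimetres aside while the robot is not near it.
It also fails if it takes over 210 s, if anything falls off the work surface, if the arm or the gripper's body presses on something with over 40 N, if the wrist force passes 120 N, or if a joint passes its speed limit or range.

## Robot

A 6-joint arm with a two-finger parallel gripper is mounted at the origin on the work surface. World frame = base frame: x ahead of the robot, y to its left, z up, the work surface at z = 0. Lengths are in m, angles in rad, forces in N, time in s.
With the tool pointing down it reaches from about 0.375 to 0.925 m from the base axis. Payload 5.7 kg.
Tool frame: the origin (TCP) lies between the finger pads; the fingertips stand 8 mm ahead of it and the grasp point (between the pads) lies 11 mm behind it (tip_extent is the distance from the TCP to the fingertips, in m); x points along the fingers, y is the direction in which the jaws open and shut, and the axes are right-handed (so a half turn about x gives the same grasp; the last joint's range is limited). The gripper opens to 85 mm and grips with 20 to 120 N. Pads are 22 mm wide; open, the fingers measure 114 mm over their backs; the gripper's body (76 mm by 85 mm) begins 54 mm behind the grasp point. The pads swing forward as they close: fully open they stand 13 mm farther back than shut.
Start: joints at [-1.399, 0.359, 1.51, -0, 1.272, -0.115], TCP at [0.17, -0.575, 0.239] pointing down, gripper open.
Joint ranges: [-2.97, 2.97], [-1.01, 2.36], [0.21, 2.38], [-0.96, 4.11], [0.2, 2.71], [-2.98, 2.98]. Speed limits (rad/s): [2.39, 2.39, 3.14, 3.14, 3.14, 3.14].

## Interface

Orientations are given as [roll, pitch, yaw] about the fixed x, y, z axes, in that order (R = Rz(yaw) Ry(pitch) Rx(roll)).
In Python, from rig import reach, move_l, movej, command_gripper, dwell, inverse_kinematics, get_obs, capture, IKError, sign_off, tip_extent gives the robot as it stands. The module is installed in compiled form; this text tells all that it offers. Calls block until the motion is done:
- reach(position, orientation): joint-space move of the TCP to a pose.
- move_l(position, rotation=None, velocity=0.15): straight line of the TCP; rotation=None keeps the orientation; velocity is the mean speed in m/s.
- movej(angles): joint-space move.
- command_gripper(opening): finger opening in m; the grip force is fixed at half the most; returns when the fingers have stopped.
- dwell(seconds).
- inverse_kinematics(position, orientation): joint angles nearest the present ones, or None.
- get_obs(): the state.
- capture(name): name is "scene" or "top" or "wrist"; returns a dict with "frame" (400x640x3 uint8, blue, green, red), "fx", "fy", "cx", "cy" (pixels), "k1" (the pictures are not rectified: a ray, as slopes to the right and down, at radius r is drawn at 1 + k1 r^2 times it, then the intrinsics apply), "R" (3x3) and "t" (3): a world point X has camera coordinates R X + t. Camera axes: x right, y down, z forward; pixel columns grow to the right and rows downward; lengths in m; the calibration is good to about 2 mm. A picture is of the moment at which its call begins. There is no depth.
A pose or a line that the arm cannot do raises IKError and nothing moves.
- sign_off(): hands the job in, once; it reports no verdict.
The state is a dict: "time": time; "joint_pos": joint angles; "dq": joint speeds; "tau": joint torques, N m; "tool_pos": TCP position; "orientation": TCP orientation; "contact_force": force on the tool from outside, world axes, zero at the start; "ft_torque": the same for the moment, N m; "grip_width": finger opening in m.
Only numpy, scipy, OpenCV 4.12 (cv2) and the standard library are available. Lean on these libraries where they do the work, as an engineer would, in place of code of your own. Each camera call takes 0.05 s, during which the arm holds its last target.

## Working session

There is one attempt and no reset: what is moved stays moved. The work goes in short steps, each a Python script; the robot and the scene stay as the last script left them, time stands still between calls to the robot, and variables do not carry over. Pictures are saved under pics/ and viewed, and the job is handed in when it is done.

```bash
ls; mkdir -p pics; python3 - <<'E'
from rig import *
import cv2
o=get_obs(); print(o)
for n in ["scene","top","wrist"]:
    c=capture(n); cv2.imwrite(f"pics/{n}0.png",c["frame"])
    print(n,c["fx"],c["cx"],c["cy"],c["k1"],c["R"],c["t"])
print(tip_extent)
E
```

```text
pics
{'time': 0.0, 'joint_pos': array([-1.39909838e+00,  3.59518994e-01,  1.51146579e+00,  2.84835079e-05,
        1.27251159e+00, -1.15090219e-01]), 'dq': array([-0.00044198,  0.00118331,  0.00076853,  0.00023152,  0.00080456,
       -0.00113307]), 'tau': array([ 1.41217436e-05, -5.27621198e+01, -2.78620577e+01,  4.39239898e-05,
        1.32262197e-02,  1.93327956e-06]), 'tool_pos': array([ 0.16961342, -0.57481012,  0.23843257]), 'orientation': array([-1.70017854,  1.56889242,  1.72819388]), 'contact_force': array([ 0.30013897, -0.70052206,  0.37157571]), 'ft_torque': array([-0.0861529 , -0.06585111, -0.03418611]), 'grip_width': 0.08552727731670756}
scene 361.08024849907184 320.06845791291585 195.11651831666256 0.027035726154407365 [[-0.79216842  0.61020517 -0.01090113]
 [ 0.46123745  0.58689049 -0.66544689]
 [-0.39966137 -0.53217403 -0.74636559]] [ 0.43898117 -0.15277808  1.22167801]
top 367.27598932338793 320.001595501418 199.94018642053703 -0.006202141077529812 [[ 1.51467526e-02 -9.99884908e-01  8.64598444e-04]
 [-9.84542392e-01 -1.50652240e-02 -1.74497327e-01]
 [ 1.74490269e-01  1.79183401e-03 -9.84657268e-01]] [-0.01687601  0.57527855  1.06482416]
wrist 320.53621252547885 313.60567815913544 201.07232327546276 -0.02750600686259832 [[ 0.28261388 -0.95923244 -0.00158897]
 [-0.91423895 -0.26985832  0.30223108]
 [-0.29033866 -0.083962   -0.95323336]] [-0.59867749 -0.03843149  0.37933066]
0.008
```

View pics/scene0.png

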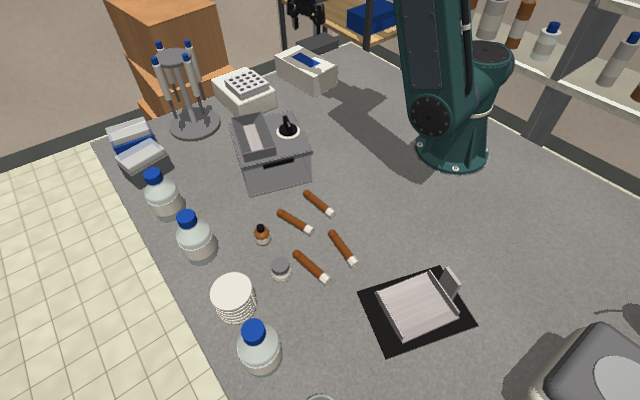

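View pics/top0.png

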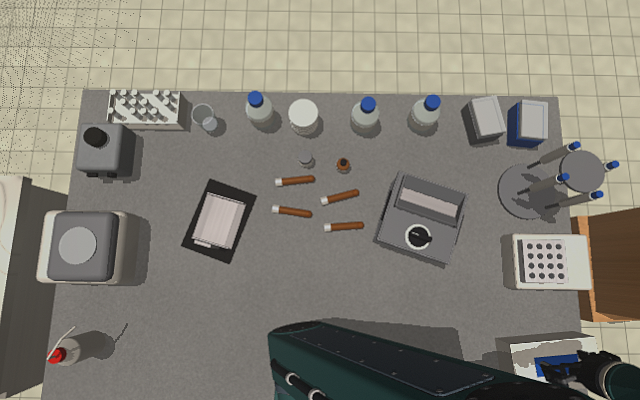

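View pics/wrist0.png

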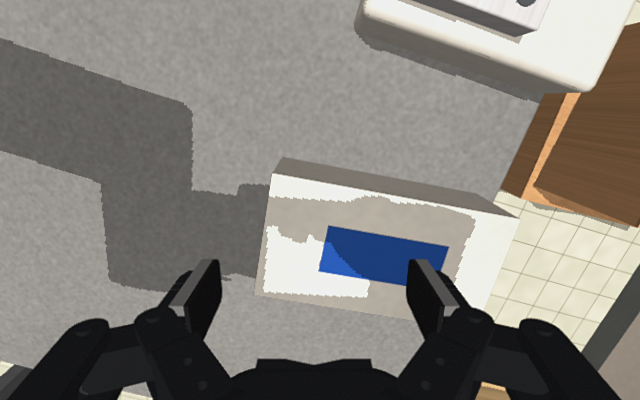

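```bash
cat > h.py <<'E'
from rig import *
import numpy as np, cv2
def K(c): return np.array([[c["fx"],0,c["cx"]],[0,c["fy"],c["cy"]],[0,0,1.]])
def ray(c,p):
    p=np.atleast_2d(np.array(p,float))[:,None,:]
    u=cv2.undistortPoints(p,K(c),np.array([c["k1"],0,0,0.]))[:,0]
    R=np.array(c["R"]);t=np.array(c["t"])
    d=np.c_[u,np.ones(len(u))]@R
    return -R.T@t,d
def onz(c,p,z):
    o,d=ray(c,p); s=(z-o[2])/d[:,2]; return o+d*s[:,None]
def proj(c,X):
    X=np.atleast_2d(np.array(X,float))
    return cv2.projectPoints(X[:,None],cv2.Rodrigues(np.array(c["R"]))[0],np.array(c["t"]),K(c),np.array([c["k1"],0,0,0.]))[0][:,0]
def tri(c1,p1,c2,p2):
    o1,d1=ray(c1,p1);o2,d2=ray(c2,p2);d1=d1[0];d2=d2[0]
    A=np.c_[d1,-d2];s=np.linalg.lstsq(A,o2-o1,rcond=None)[0]
    a=o1+s[0]*d1;b=o2+s[1]*d2
    return (a+b)/2,np.linalg.norm(a-b)
def amber(f):
    h=cv2.cvtColor(f,cv2.COLOR_BGR2HSV)
    return cv2.inRange(h,(3,130,50),(18,255,255))
def tubes(c,box=None,zt=0.0115,view=False):
    """returns list of (cx,cy,dirx,diry,len,width) of amber part on plane z; dir towards the cap"""
    f=c["frame"]; m=amber(f)
    n,l,st,_=cv2.connectedComponentsWithStats(m)
    out=[]
    for i in range(1,n):
        if st[i,4]<60: continue
        ys,xs=np.nonzero(l==i)
        if box and not(box[0]<xs.mean()<box[2] and box[1]<ys.mean()<box[3]): continue
        P=onz(c,np.c_[xs,ys],zt)[:,:2]
        if np.linalg.norm(P.mean(0))>1.05: continue
        q=P.mean(0);_,_,V=np.linalg.svd(P-q,full_matrices=False)
        v=V[0];a=(P-q)@v;b=(P-q)@V[1]
        L=np.ptp(a);W=np.ptp(b)
        # which end is white
        best=None
        for s in(1,-1):
            e=q+v*s*(L/2+.010)
            u=proj(c,[*e,zt])[0]; x,y=np.round(u).astype(int)
            g=f[max(y-1,0):y+2,max(x-1,0):x+2].reshape(-1,3).min(1).mean() if 0<=x<640 and 0<=y<400 else 0
            if best is None or g>best[0]: best=(g,s)
        mid=q+v*(a.max()+a.min())/2
        out.append(dict(q=mid,d=v*best[1],L=L,W=W,white=best[0],px=(xs.mean(),ys.mean())))
    return out
E
python3 - <<'E'
from h import *
import pickle
for n in("top","scene"):
    c=capture(n);pickle.dump(c,open(n+".pkl","wb"))
    o,_=ray(c,(320,200));print(n,o)
    for t in tubes(c): print(np.round(t['px'],1),np.round(t['q'],4),np.round(t['d'],3),np.round([t['L'],t['W'],t['white']],4))
    if n=="top":
        cv2.imwrite("pics/t1.png",cv2.resize(c["frame"][140:280,170:480],None,fx=2.5,fy=2.5,interpolation=cv2.INTER_CUBIC))
    else: cv2.imwrite("pics/s1.png",cv2.resize(c["frame"][100:370,200:500],None,fx=2.2,fy=2.2,interpolation=cv2.INTER_CUBIC))
E
```

```text
top [ 0.38084029 -0.01011535  1.14888601]
[342.4 165. ] [ 0.6973 -0.0775] [0.259 0.966] [3.740000e-02 3.400000e-02 1.171111e+02]
[297.5 179.6] [0.647  0.0629] [-0.126  0.992] [1.023e-01 2.000e-02 1.850e+02]
[342.5 195.4] [ 0.5982 -0.0799] [-0.268  0.963] [9.99e-02 1.99e-02 1.95e+02]
[294.7 211.5] [0.5442 0.07  ] [0.139 0.99 ] [1.021e-01 1.990e-02 1.870e+02]
[616.3 283.9] [ 0.3905 -0.9028] [-0.986 -0.169] [  0.3279   0.2073 164.    ]
[346.7 225.6] [ 0.5029 -0.0931] [-0.088  0.996] [1.002000e-01 1.910000e-02 1.955556e+02]
scene [0.9064715  0.47194073 0.81493812]
[512.3  42.6] [-0.7995 -0.2992] [-0.896 -0.443] [1.104000e-01 5.550000e-02 1.118889e+02]
[210.1  85.8] [ 0.4585 -0.8593] [0.621 0.784] [1.802e-01 8.170e-02 1.130e+02]
[636.1  94.4] [-0.7859  0.2319] [0.943 0.332] [1.065000e-01 2.710000e-02 1.434444e+02]
[314.9 200.3] [ 0.5007 -0.0956] [-0.075  0.997] [9.920000e-02 2.400000e-02 2.032222e+02]
[290.8 219. ] [ 0.5963 -0.0811] [-0.265  0.964] [1.002000e-01 2.390000e-02 2.072222e+02]
[261.6 233.5] [ 0.6865 -0.0883] [-0.957  0.289] [3.750000e-02 3.620000e-02 1.368889e+02]
[339.7 244. ] [0.5411 0.0667] [0.152 0.988] [9.980000e-02 2.250000e-02 2.065556e+02]
[307.2 263.3] [0.6443 0.0621] [-0.124  0.992] [1.010000e-01 2.280000e-02 2.117778e+02]
```

View pics/t1.png

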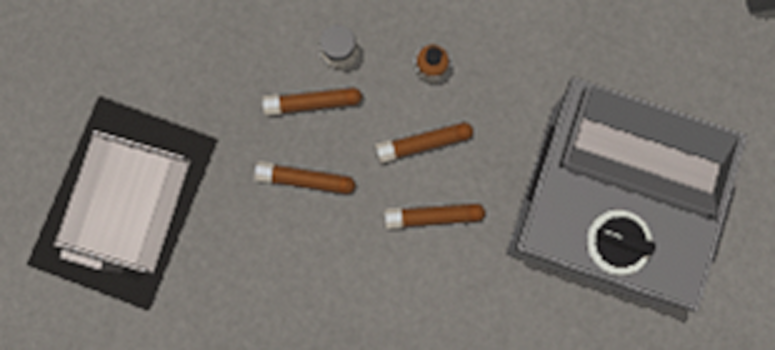

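View pics/s1.png

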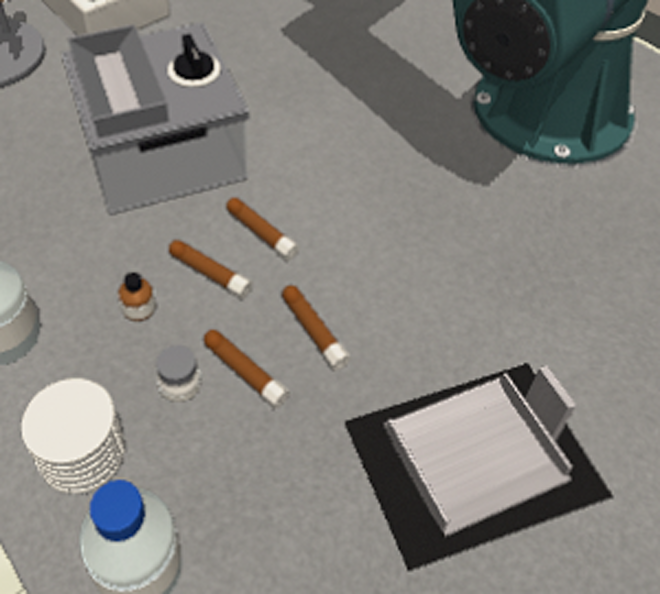

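```bash
python3 - <<'E'
from h import *
import pickle
c=pickle.load(open("top.pkl","rb"))
f=lambda pts:[(170+x/2.5,140+y/2.5) for x,y in pts]
P=onz(c,f([(577,78),(742,137),(695,308),(520,248)]),.131);print(np.round(P,4),P.mean(0))
for i in range(4): 
    d=P[(i+1)%4]-P[i];print(np.linalg.norm(d),np.arctan2(d[1],d[0]))
print("knob disc",onz(c,f([(620,241)]),.14))
P=onz(c,f([(100,97),(217,138),(149,310),(29,264)]),.003);print("mat",np.round(P,4),P.mean(0))
for i in range(4): 
    d=P[(i+1)%4]-P[i];print(np.linalg.norm(d),np.arctan2(d[1],d[0]))
P=onz(c,f([(95,131),(189,158),(152,272),(56,243)]),.031);print("tray",np.round(P,4),P.mean(0))
for i in range(4): 
    d=P[(i+1)%4]-P[i];print(np.linalg.norm(d),np.arctan2(d[1],d[0]))
E
```

```text
[[ 0.6481 -0.2377  0.131 ]
 [ 0.5823 -0.4228  0.131 ]
 [ 0.3909 -0.3609  0.131 ]
 [ 0.4535 -0.1702  0.131 ]] [ 0.51870604 -0.29788952  0.131     ]
0.19639155459715255 -1.9123443218531624
0.20114945761442177 2.8290053299570723
0.2007332067688617 1.2536699330486956
0.2059726267070364 -0.3340575412037236
knob disc [[ 0.46216311 -0.2786457   0.14      ]]
mat [[0.6473 0.3452 0.003 ]
 [0.5961 0.1929 0.003 ]
 [0.3796 0.2669 0.003 ]
 [0.4335 0.4191 0.003 ]] [0.51412804 0.3060194  0.003     ]
0.16067427763342654 -1.8946965780210219
0.228757983900493 2.8123912120688455
0.16148131478512234 1.2308064377220527
0.22616553860261976 -0.33273822763122934
tray [[0.5974 0.3398 0.031 ]
 [0.5652 0.2214 0.031 ]
 [0.4249 0.2591 0.031 ]
 [0.4581 0.3778 0.031 ]] [0.51139897 0.29951792 0.031     ]
0.12273704447667655 -1.8360392914075252
0.1452422278459346 2.879087223866739
0.12325715923936534 1.2987685419239725
0.1444054619496802 -0.26607169102824046
```

```bash
cat >> h.py <<'E'
from scipy.spatial.transform import Rotation as Ro
def Rdown(a,tilt=0.,):
    """tool down with jaw axis at world yaw a; tilt rotates about the jaw axis"""
    y=np.array([np.cos(a),np.sin(a),0]);x=np.array([0,0,-1.])
    R=np.c_[x,y,np.cross(x,y)]
    return Ro.from_rotvec(tilt*y)*Ro.from_matrix(R)
def eul(r):
    import warnings
    with warnings.catch_warnings():
        warnings.simplefilter("ignore"); return r.as_euler('xyz')
def dn(a,tilt=0): return eul(Rdown(a,tilt))
BIN=np.array([.5187,-.298]);BY=-.325
bx=np.array([np.cos(BY),np.sin(BY)]);by=np.array([-bx[1],bx[0]])
KN=BIN-.06*bx
E
python3 - <<'E'
from h import *
p=lambda n,q:print(n,None if q is None else np.round(q,2))
print(get_obs()['joint_pos'])
o=get_obs();R0=Ro.from_euler('xyz',o['orientation']).as_matrix();print(np.round(R0,2))
for a in(BY,BY-.7,BY-1.4,BY-1.5,BY+np.pi,BY+np.pi-.7,BY+np.pi-1.5): p(("knob",round(a,2)),inverse_kinematics([*KN,.158],dn(a)))
for a in(-.27,-.27+np.pi): p(("tray",round(a,2)),inverse_kinematics([.435,.32,.073],dn(a)))
# tip: tray x along s*by; handle at -s*by*0.079
hop=BIN+.045*bx
for s in(1,-1):
  for side in(1,-1):   # tray on +bx side (tip toward -bx) or the other
    for jaw in (0,np.pi):
      for T in(0,.4,.8,1.0):
        a=BY+np.pi/2+jaw
        # tray z leans toward -side*bx
        best=None
        z=np.array([*( -side*bx*np.sin(T)),np.cos(T)]); yv=np.array([*(side*bx*np.cos(T)),np.sin(T)])
        for tl in(T,-T):
            r=Rdown(a,tl)
            if np.allclose(r.as_matrix()[:,0],-z,atol=1e-6): rr=r
        lip=np.array([*(hop+side*bx*.015),.172])
        cen=lip+yv*.063-z*.009
        h=cen+z*.073-np.array([*(s*by*.079),0])
        tcp=h-z*.011
        p((s,side,round(jaw),T,np.round(tcp,3)),inverse_kinematics(tcp,eul(rr)))
E
```

```text
[-1.39909304e+00  3.59163413e-01  1.51088936e+00 -3.43759100e-05
  1.27252459e+00 -1.15111726e-01]
[[-0.    0.28 -0.96]
 [ 0.   -0.96 -0.28]
 [-1.   -0.   -0.  ]]
('knob', -0.33) [-0.67  0.36  1.74 -0.    1.04 -0.35]
('knob', -1.02) [-0.67  0.36  1.74  0.    1.04  0.35]
('knob', -1.72) [-0.67  0.36  1.74  0.    1.04  1.05]
('knob', -1.82) [-0.67  0.36  1.74  0.    1.04  1.15]
('knob', 2.82) [-0.67  0.36  1.74 -0.    1.04  2.8 ]
('knob', 2.12) [-0.67  0.36  1.74  0.    1.04 -2.79]
('knob', 1.32) [-0.67  0.36  1.74  0.    1.04 -1.99]
('tray', -0.27) [ 0.51  0.48  1.81 -0.    0.85  0.78]
('tray', 2.87) [ 0.51  0.48  1.81 -0.    0.85 -2.37]
(1, 1, 0, 0, array([ 0.61 , -0.412,  0.225])) [-0.69  0.57  1.19  0.    1.38 -1.93]
(1, 1, 0, 0.4, array([ 0.586, -0.404,  0.245])) [-0.79  0.35  1.59  0.23  0.86 -2.16]
(1, 1, 0, 0.8, array([ 0.556, -0.394,  0.254])) None
(1, 1, 0, 1.0, array([ 0.54 , -0.389,  0.254])) [-1.04  0.29  2.13  1.79  0.6   2.44]
(1, 1, 3, 0, array([ 0.61 , -0.412,  0.225])) [-0.69  0.57  1.19  0.    1.38  1.21]
(1, 1, 3, 0.4, array([ 0.586, -0.404,  0.245])) [-0.79  0.35  
[... 1579 characters left out ...]

(-1, -1, 0, 0, array([ 0.513, -0.213,  0.225])) [-0.52  0.31  1.63  0.    1.21 -1.76]
(-1, -1, 0, 0.4, array([ 0.537, -0.221,  0.245])) [-0.47  0.55  1.24 -0.06  1.74 -1.72]
(-1, -1, 0, 0.8, array([ 0.567, -0.231,  0.254])) [-0.45  0.84  0.86 -0.11  2.24 -1.73]
(-1, -1, 0, 1.0, array([ 0.582, -0.236,  0.254])) [-0.44  0.99  0.67 -0.15  2.47 -1.75]
(-1, -1, 3, 0, array([ 0.513, -0.213,  0.225])) [-0.52  0.31  1.63  0.    1.21  1.38]
(-1, -1, 3, 0.4, array([ 0.537, -0.221,  0.245])) [-0.47  0.55  1.24 -0.06  1.74  1.42]
(-1, -1, 3, 0.8, array([ 0.567, -0.231,  0.254])) [-0.45  0.84  0.86 -0.11  2.24  1.42]
(-1, -1, 3, 1.0, array([ 0.582, -0.236,  0.254])) [-0.44  0.99  0.67 -0.15  2.47  1.39]
```

```bash
python3 - <<'E'
from h import *
reach([*(KN-.0*bx),.30],dn(BY))
c=capture("wrist");cv2.imwrite("pics/w1.png",c["frame"])
import pickle;pickle.dump(c,open("w1.pkl","wb"))
print(get_obs()['time'],get_obs()['tool_pos'])
for n,P in dict(knob=[*KN,.173],k2=[*(KN+.03*by),.173],k3=[*(KN-.03*by),.173]).items(): print(n,proj(c,P))
h=BIN+.045*bx
for sx in(-1,1):
  for sy in(-1,1): print(sx,sy,proj(c,[*(h+sx*.046*bx+sy*.085*by),.162]))
E
```

```text
1.85 [ 0.46134912 -0.27984917  0.29977545]
knob [[313.58942535 194.58257003]]
k2 [[313.52839768 159.46105664]]
k3 [[313.64652987 227.44459367]]
-1 -1 [[375.05076834 275.9960053 ]]
-1 1 [[386.86716481  89.13928766]]
1 -1 [[469.8168537  275.47290452]]
1 1 [[499.94113069  89.84906233]]
```

View pics/w1.png

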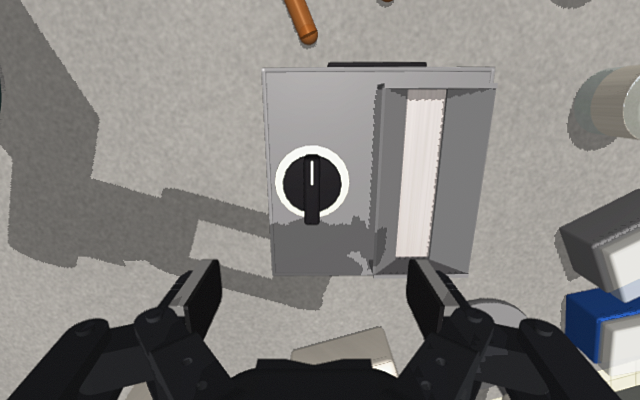

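```bash
sed -i 's/^KN=.*/BIN=BIN+.0022*by-.0015*bx;KN=BIN-.06*bx/' h.py; python3 - <<'E'
from h import *
reach([*KN,.20],dn(BY))
move_l([*KN,.160],velocity=.08)
command_gripper(.0)
o=get_obs();print(o['time'],o['grip_width'],o['contact_force'],o['tool_pos'])
q=np.array(o['joint_pos'])
for k in range(7):
    q[5]+=.2; movej(list(q))
    o=get_obs();print(round(o['time'],2),np.round(o['joint_pos'][5],3),np.round(o['ft_torque'],2),np.round(o['contact_force'],1))
dwell(.3)
command_gripper(.085)
move_l([*KN,.30],velocity=.2)
c=capture("wrist");cv2.imwrite("pics/w2.png",c["frame"]);print(get_obs()['time'])
E
```

```text
3.6333 0.012744029797168458 [-3.04846238  1.37868873  5.28828539] [ 0.46076546 -0.27615102  0.16032026]
3.94 -0.148 [-0.07 -0.19  0.13] [ 0.3  0.2 -0.4]
4.25 0.05 [-0.2  -0.45  0.24] [ 2.8 -0.5 -2.1]
4.56 0.249 [-0.6  -0.71  0.12] [ 4.2 -3.1 -4.3]
4.87 0.451 [-0.73 -0.83 -0.13] [ 4.3 -4.7 -5.5]
5.17 0.651 [-0.93 -0.79 -0.18] [ 5.  -5.2 -6.1]
5.48 0.851 [-1.1  -0.8  -0.12] [ 4.4 -6.5 -6. ]
5.79 1.051 [-1.26 -0.77  0.06] [ 4.2 -8.1 -6.9]
7.6833
```

View pics/w2.png

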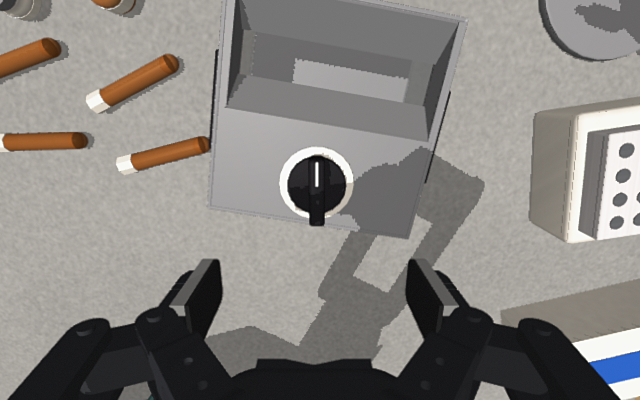

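```bash
python3 - <<'E'
from h import *
import pickle
c=pickle.load(open("top.pkl","rb"));s=pickle.load(open("scene.pkl","rb"))
f=lambda x,y:(170+x/2.5,140+y/2.5); g=lambda x,y:(200+x/2.2,100+y/2.2)
print("jar top",onz(c,f(340,40),.05),onz(s,g(176,361),.05))
print("bottle",onz(c,f(433,55),.062),onz(s,g(132,279),.062), tri(c,f(434,53),s,g(132,279)))
# present tubes
c=capture("top");T=[t for t in tubes(c) if abs(t['q'][1])<.3 and t['L']>.08]
J=onz(c,f(340,40),.05)[0,:2];B=onz(c,f(433,55),.062)[0,:2]
for t in T:
    m=t['q']+.0125*t['d']; n=np.array([-t['d'][1],t['d'][0]])
    print(np.round(m,3),np.round(t['d'],2),t['L'],"jar along/across",(J-m)@t['d'],(J-m)@n,"bot",(B-m)@t['d'],(B-m)@n)
cv2.imwrite("pics/t2.png",c["frame"])
E
```

```text
jar top [[0.71343574 0.0374476  0.05      ]] [[0.71010228 0.04405126 0.05      ]]
bottle [[ 0.69249998 -0.07737408  0.062     ]] [[ 0.69308963 -0.07393286  0.062     ]] (array([ 0.6939204 , -0.07730332,  0.05981782]), np.float64(0.004386293159322908))
[0.645 0.075] [-0.12  0.99] 0.10229925561564804 jar along/across -0.045996574785969205 -0.06286335717297709 bot -0.15733995570325215 -0.027863709376778407
[ 0.595 -0.068] [-0.27  0.96] 0.09996445539265315 jar along/across 0.06898174437124746 -0.14289105770116078 bot -0.03579492030692313 -0.09146952175689589
[0.546 0.082] [0.14 0.99] 0.10205275573588703 jar along/across -0.021148917634635892 -0.17207355609912467 bot -0.13776675498559535 -0.16731920740195336
[ 0.502 -0.081] [-0.09  1.  ] 0.10022184676996476 jar along/across 0.09900896833772413 -0.22122773057243678 bot -0.013527571010862088 -0.19027856044796926
```

View pics/t2.png

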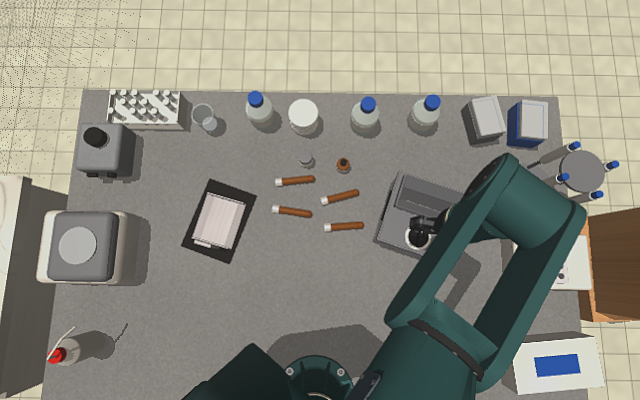

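```bash
cat >> h.py <<'E'
TR=np.array([.5114,.2995]);TY=-.266
tx=np.array([np.cos(TY),np.sin(TY)]);ty=np.array([-tx[1],tx[0]])
def find(near,cam="top"):
    c=capture(cam)
    T=[t for t in tubes(c) if t['L']>.06 and t['W']<.035 and abs(t['q'][1])<.25 and t['q'][0]>.35]
    print("seen",[np.round(t['q'],3).tolist()+[round(t['L'],3)] for t in T])
    return min(T,key=lambda t:np.linalg.norm(t['q']-near))
def pick(t,zg=.013):
    m=t['q']+.0125*t['d']+np.array([-.0015,-.0015])
    a=np.arctan2(t['d'][1],t['d'][0])-np.pi/2
    a=(a+np.pi/2)%np.pi-np.pi/2
    command_gripper(.046)
    reach([*m,.11],dn(a))
    move_l([*m,zg],velocity=.12)
    command_gripper(0)
    move_l([*m,.12],velocity=.25)
    o=get_obs();print("picked",m,"w",o['grip_width'],"t",o['time'])
    return o['grip_width']>.015
def place(y,z,cap=0):
    p=TR+y*ty+cap*tx
    reach([*p,.14],dn(TY+np.pi/2))
    move_l([*p,z],velocity=.12); dwell(.2)
    command_gripper(.033); dwell(.2)
    move_l([*p,.15],velocity=.25)
    print("t",get_obs()['time'])
E
python3 - <<'E'
from h import *
t=find([.546,.082]); pick(t)
c=capture("wrist");cv2.imwrite("pics/w3.png",c["frame"])
E
```

```text
seen [[0.647, 0.064, np.float64(0.099)], [0.598, -0.08, np.float64(0.1)], [0.544, 0.07, np.float64(0.102)], [0.503, -0.093, np.float64(0.1)]]
picked [0.54447921 0.08083521] w 0.02108171019073065 t 11.65
```

View pics/w3.png

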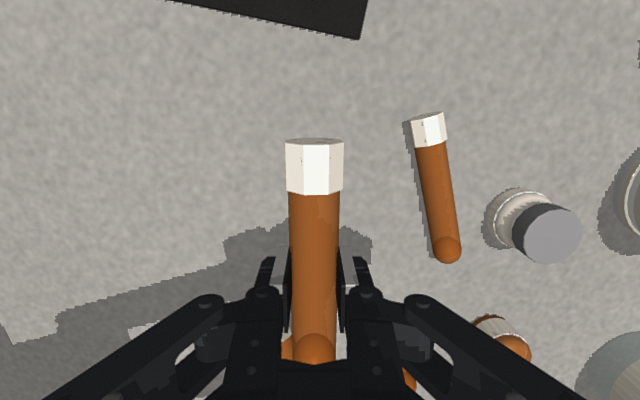

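```bash
python3 - <<'E'
from h import *
place(-.050,.028)
c=capture("wrist");cv2.imwrite("pics/w4.png",c["frame"])
c=capture("top");cv2.imwrite("pics/t4.png",cv2.resize(c["frame"][160:280,170:370],None,fx=4,fy=4,interpolation=cv2.INTER_CUBIC))
E
```

```text
t 15.1417
```

View pics/w4.png

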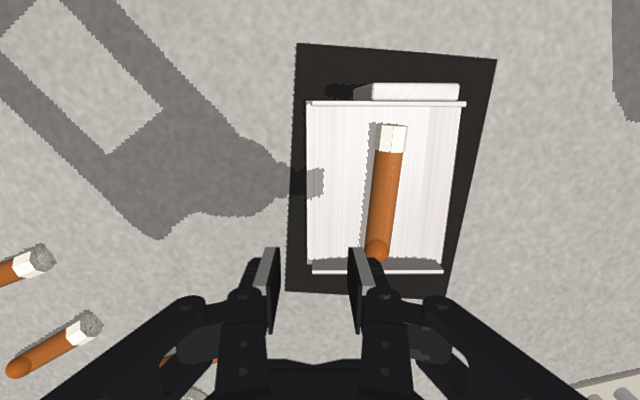

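View pics/t4.png

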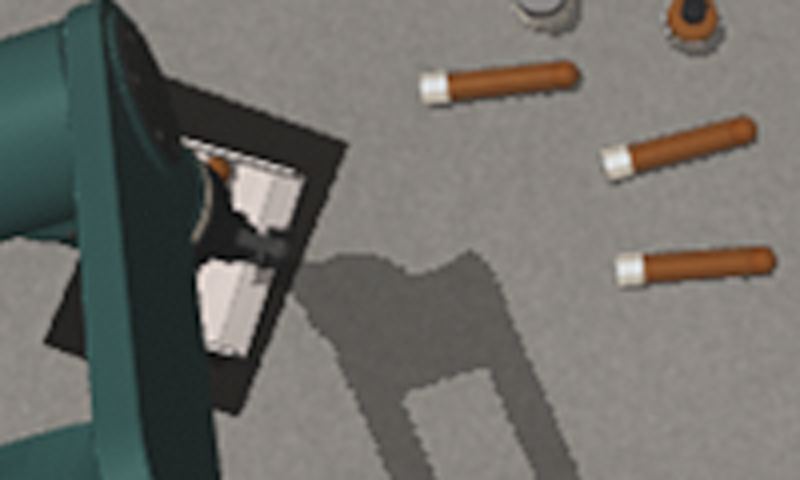

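```bash
cat >> h.py <<'E'
def intray(zc=.019):
    c=capture("wrist"); r=[]
    for t in tubes(c,zt=zc):
        m=t['q']+.0125*t['d']-TR
        if abs(m@tx)<.07 and abs(m@ty)<.08: r.append((m@tx,m@ty,np.arctan2(t['d']@ty,t['d']@tx),t['L'],t['W']))
    for x in sorted(r,key=lambda x:x[1]): print("tray x,y,ang,L,W",np.round(x,3))
    return c
E
python3 - <<'E'
from h import *
c=intray()
# tray corners: end wall tops z=.031 at x=+-.072
for x,y in((.072,.06),(.072,-.06),(-.072,.06),(-.072,-.06)): print(proj(c,[*(TR+x*tx+y*ty),.031]))
for x,y in((.0,.063),(0,-.063)): print(proj(c,[*(TR+x*tx+y*ty),.012]))
print("handle top",proj(c,[*(TR-.079*tx+.025*ty),.095]),proj(c,[*(TR-.079*tx-.025*ty),.095]))
cv2.imwrite("pics/w5.png",c["frame"])
E
```

```text
tray x,y,ang,L,W [2.000e-03 1.400e-02 3.092e+00 1.030e-01 2.300e-02]
[[437.89784459 277.49101626]]
[[303.21369599 277.66575091]]
[[459.65848441 109.6136966 ]]
[[301.31275051 109.12366486]]
[[442.98255835 193.92695648]]
[[299.68142699 193.83591079]]
handle top [[448.64522051  99.32003353]] [[359.45233073  98.90022094]]
```

```bash
python3 - <<'E'
from h import *
import pickle
t=find([.647,.064]); pick(t)
reach([.60,.0,.2],dn(0))
c=capture("top");cv2.imwrite("pics/t5.png",cv2.resize(c["frame"][170:270,170:290],None,fx=6,fy=6,interpolation=cv2.INTER_CUBIC));pickle.dump(c,open("t5.pkl","wb"))
s=capture("scene");cv2.imwrite("pics/s5.png",cv2.resize(s["frame"][250:370,340:490],None,fx=5,fy=5,interpolation=cv2.INTER_CUBIC));pickle.dump(s,open("s5.pkl","wb"))
E
```

```text
seen [[0.647, 0.063, np.float64(0.102)], [0.598, -0.08, np.float64(0.1)], [0.503, -0.093, np.float64(0.1)]]
picked [0.64392019 0.07380786] w 0.020665181924969668 t 18.425
```

View pics/t5.png

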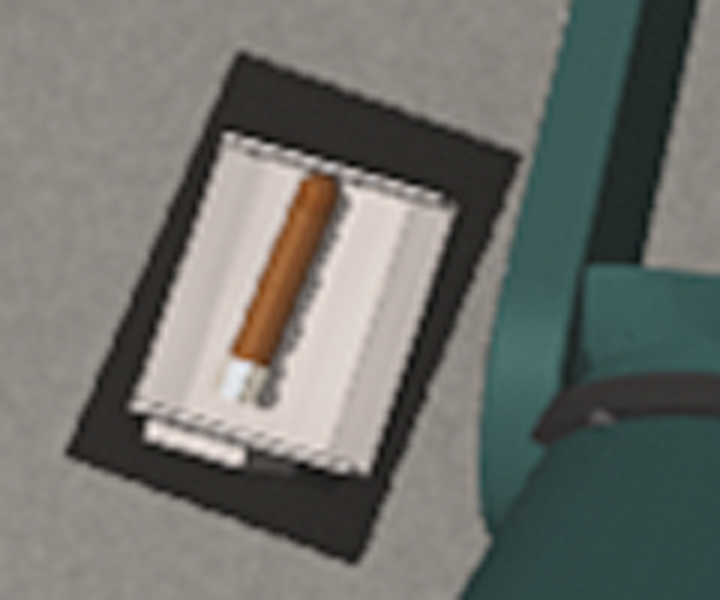

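View pics/s5.png

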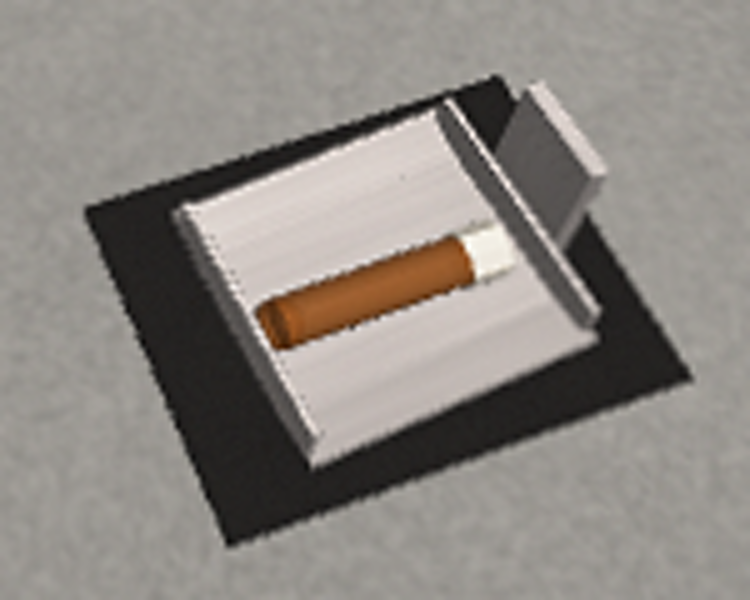

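```bash
python3 - <<'E'
from h import *
import pickle
c=pickle.load(open("t5.pkl","rb"));s=pickle.load(open("s5.pkl","rb"))
f=lambda pts:[(170+x/6,170+y/6) for x,y in pts]; g=lambda pts:[(340+x/5,250+y/5) for x,y in pts]
def rep(P,n):
    print(n,np.round(P[:,:2],4).tolist(),P.mean(0)[:2]); 
    for i in range(len(P)-1):
        d=P[i+1]-P[i];print("   ",round(np.linalg.norm(d),4),round(np.arctan2(d[1],d[0]),3))
rep(onz(c,f([(228,133),(455,197),(368,472),(133,408)]),.031),"walls top")
rep(onz(s,g([(176,207),(315,440),(600,313),(448,100)]),.031),"walls scene")
h=onz(c,f([(145,425),(247,456)]),.095);rep(h,"handle top")
hs=onz(s,g([(535,88),(598,176)]),.095);rep(hs,"handle scene")
print(tri(c,f([(195,440)])[0],s,g([(567,132)])[0]))
# low lips
rep(onz(c,f([(455,205),(370,472)]),.012),"lip -y top")
rep(onz(c,f([(133,408),(222,135)]),.012),"lip +y top")
rep(onz(s,g([(315,467),(598,338)]),.012),"lip scene")
rep(onz(s,g([(100-0+88,207),(440,110)]),.012),"lip scene")
E
```

```text
walls top [[0.5981, 0.3399], [0.5664, 0.2207], [0.4254, 0.2575], [0.4556, 0.3783]] [0.51137081 0.29909936]
    0.1233 -1.831
    0.1457 2.887
    0.1246 1.325
walls scene [[0.5695, 0.232], [0.5969, 0.3464], [0.4555, 0.3846], [0.426, 0.2718]] [0.51196101 0.30868988]
    0.1177 1.335
    0.1465 2.878
    0.1165 -1.827
handle top [[0.4434, 0.3497], [0.4295, 0.3001]] [0.43641224 0.32494022]
    0.0515 -1.844
handle scene [[0.4298, 0.3078], [0.4429, 0.3523]] [0.43633957 0.33009401]
    0.0464 1.286
(array([0.43559482, 0.32835853, 0.09155451]), np.float64(0.0043366814504750455))
lip -y top [[0.5653, 0.2244], [0.4261, 0.261]] [0.49571032 0.24271649]
    0.1439 2.885
lip +y top [[0.4569, 0.3849], [0.6007, 0.3489]] [0.52879666 0.36691677]
    0.1482 -0.245
lip scene [[0.5979, 0.3514], [0.4548, 0.3893]] [0.5263409  0.37032559]
    0.148 2.882
lip scene [[0.5568, 0.2297], [0.4218, 0.2683]] [0.48927558 0.24899387]
    0.1404 2.863
```

```bash
sed -i 's/^TR=.*/TR=np.array([.512,.305]);TY=-.258/' h.py; python3 - <<'E'
from h import *
place(-.046,.0225)
c=intray();cv2.imwrite("pics/w6.png",c["frame"])
t=find([.503,-.093]); pick(t)
E
```

```text
t 22.625
tray x,y,ang,L,W [-2.000e-03 -3.100e-02  3.135e+00  1.030e-01  2.200e-02]
tray x,y,ang,L,W [-1.000e-03 -6.000e-03  3.132e+00  9.700e-02  2.200e-02]
seen [[0.598, -0.08, np.float64(0.1)], [0.503, -0.093, np.float64(0.1)]]
picked [ 0.50024612 -0.08213238] w 0.020578666826763688 t 26.1833
```

View pics/w6.png

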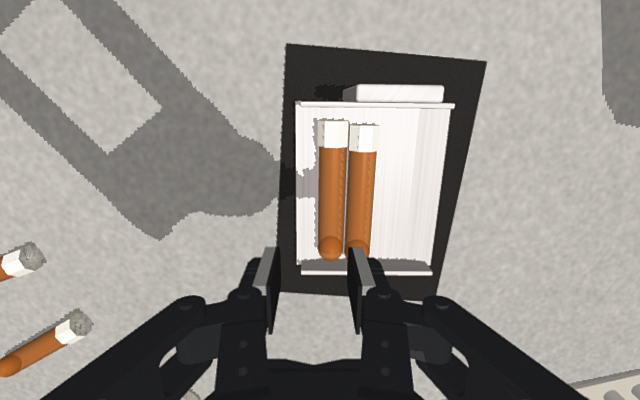

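```bash
python3 - <<'E'
from h import *
place(.027,.0215)
c=intray();cv2.imwrite("pics/w7.png",c["frame"])
t=find([.598,-.08]); pick(t)
E
```

```text
t 30.2
tray x,y,ang,L,W [-2.000e-03 -2.300e-02  3.085e+00  1.030e-01  4.700e-02]
tray x,y,ang,L,W [-2.000e-03  2.700e-02 -3.137e+00  1.030e-01  2.200e-02]
seen [[0.598, -0.08, np.float64(0.1)]]
picked [ 0.59325007 -0.06934787] w 0.020408972110451472 t 33.975
```

View pics/w7.png

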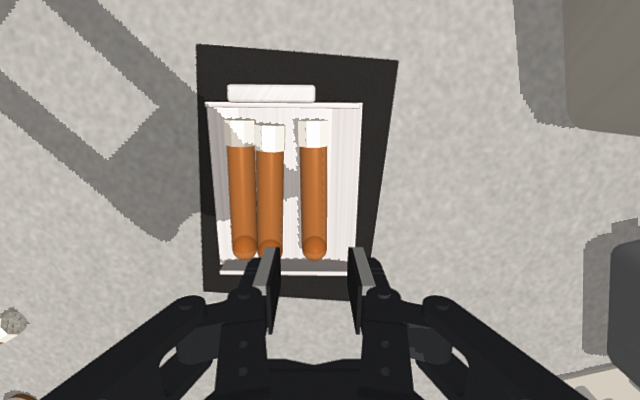

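```bash
python3 - <<'E'
from h import *
P=lambda y:TR+y*ty
reach([*P(.061),.14],dn(TY+np.pi/2))
move_l([*P(.061),.028],velocity=.12)
move_l([*P(.049),.0235],velocity=.04)
print(get_obs()['contact_force'])
command_gripper(.031); dwell(.2)
move_l([*P(.049),.15],velocity=.2)
dwell(.3)
print(get_obs()['time'])
c=intray();cv2.imwrite("pics/w8.png",c["frame"])
E
```

```text
[-4.87625575 11.75382425 21.70178361]
38.6833
tray x,y,ang,L,W [-0.    -0.023  3.13   0.107  0.048]
tray x,y,ang,L,W [-2.000e-03  1.600e-02 -3.129e+00  1.020e-01  2.300e-02]
tray x,y,ang,L,W [ 1.000e-03  5.200e-02 -3.129e+00  1.050e-01  2.200e-02]
```

View pics/w8.png

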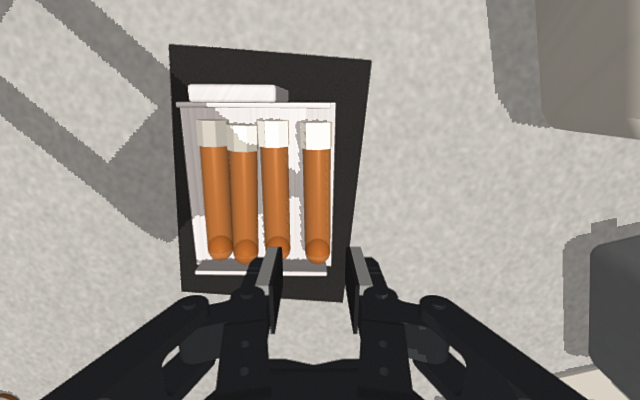

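```bash
python3 - <<'E'
from h import *
import pickle
reach([.43,.0,.25],dn(TY))
command_gripper(.05)
c=capture("top");cv2.imwrite("pics/t6.png",cv2.resize(c["frame"][170:270,170:290],None,fx=6,fy=6,interpolation=cv2.INTER_CUBIC));pickle.dump(c,open("t6.pkl","wb"));cv2.imwrite("pics/t6f.png",c["frame"])
s=capture("scene");cv2.imwrite("pics/s6.png",cv2.resize(s["frame"][250:370,340:490],None,fx=5,fy=5,interpolation=cv2.INTER_CUBIC));pickle.dump(s,open("s6.pkl","wb"))
E
```

```text
(no output)
```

View pics/t6.png

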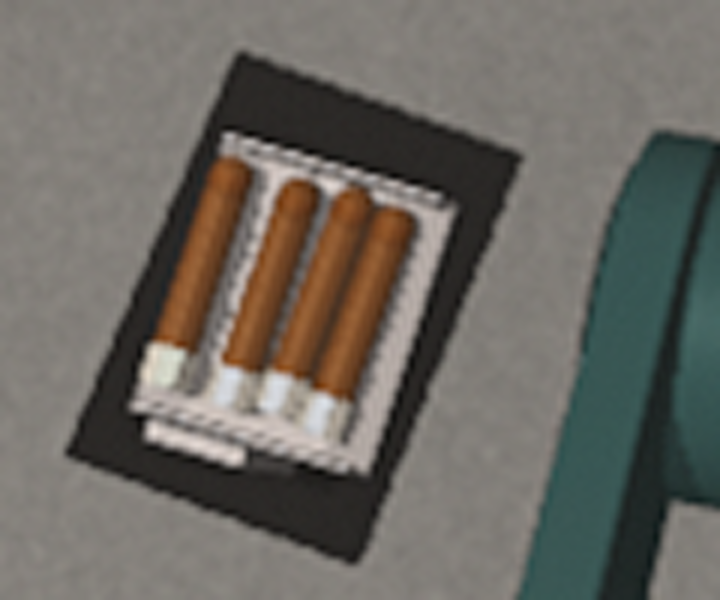

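View pics/s6.png

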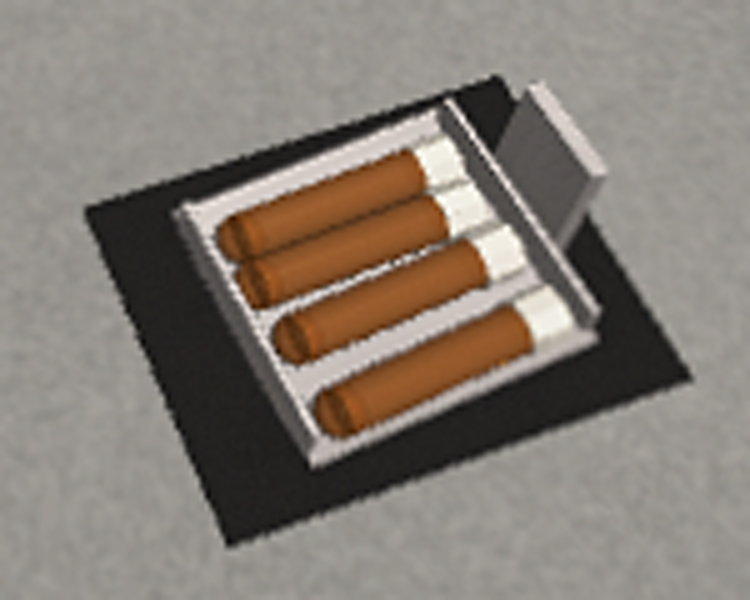

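View pics/t6f.png

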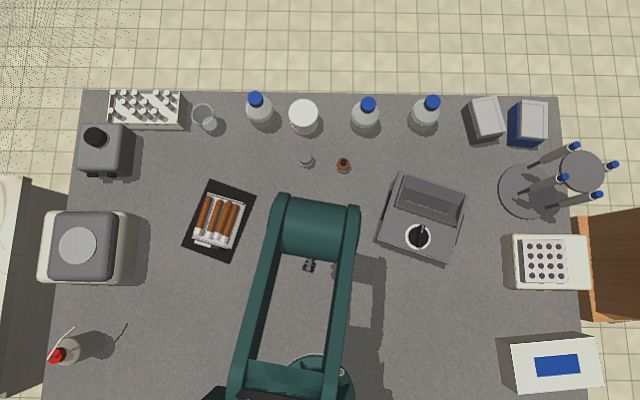

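```bash
cat >> h.py <<'E'
HP=TR-.079*tx
E
python3 - <<'E'
from h import *
print(HP)
reach([*HP,.15],dn(TY))
move_l([*HP,.066],velocity=.1)
print(get_obs()['contact_force'])
command_gripper(0)
o=get_obs();print(o['grip_width'],o['contact_force'],o['tool_pos'],o['orientation'])
move_l([*HP,.12],velocity=.04)
dwell(.3)
o=get_obs();print(o['time'],o['grip_width'],o['contact_force'],o['ft_torque'])
s=capture("scene");cv2.imwrite("pics/s7.png",cv2.resize(s["frame"][200:370,320:520],None,fx=4,fy=3.5,interpolation=cv2.INTER_CUBIC))
c=capture("wrist");cv2.imwrite("pics/w9.png",c["frame"])
E
```

```text
[0.43561473 0.32515663]
[-0.69990905 -0.43820201 -0.49430312]
0.009289302837807718 [-2.38071244 -0.00595201  5.71154732] [0.43540703 0.32533213 0.06659135] [-2.82612263  1.57040194  1.62803381]
45.0833 0.009260649374520546 [-0.06815583 -0.3605     -3.00857904] [ 0.02914251  0.23165092 -0.05203337]
```

View pics/s7.png

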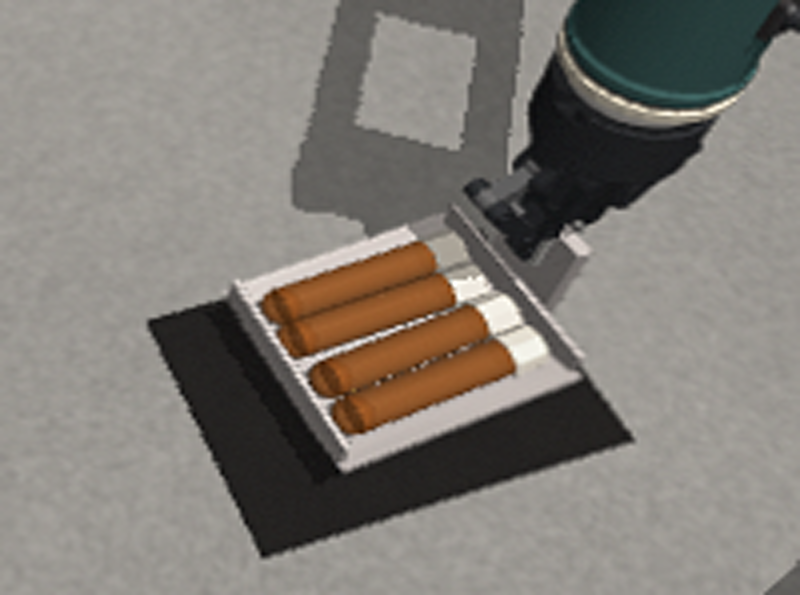

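View pics/w9.png

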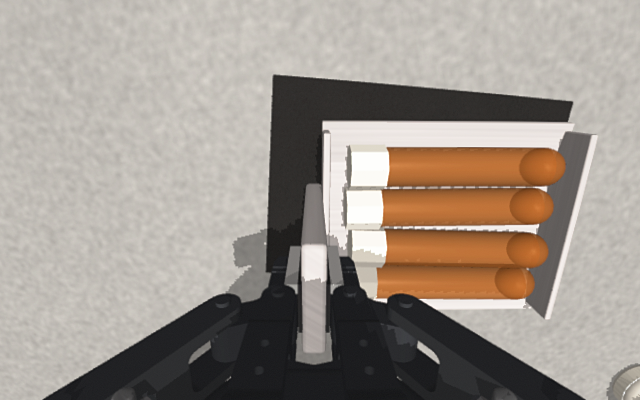

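```bash
cat >> h.py <<'E'
def tip(T,lx=.019,lz=.18,dy=0.):
    ax=np.array([*(-by),0])
    B=np.c_[ax,[*bx,0],[0,0,1.]]
    M=Ro.from_rotvec(-T*ax)
    lip=np.array([*(BIN+lx*bx+dy*by),lz])
    off=np.array([-.079,0,.0636])-np.array([0,.063,.009])
    p=lip+M.apply(B@off)
    return p,eul(M*Rdown(BY-np.pi/2))
E
python3 - <<'E'
from h import *
for T,z in((0,.24),(.35,.195),(.5,.18),(.8,.18),(1.,.18)):
    p,e=tip(T,lz=z);print(np.round(p,3),inverse_kinematics(p,e))
move_l([*HP,.30],velocity=.1)
p,e=tip(0,lz=.25)
move_l(p,e,velocity=.14)
dwell(.4)
o=get_obs();print(o['time'],o['grip_width'],o['contact_force'],p,o['tool_pos'])
s=capture("scene");cv2.imwrite("pics/s8.png",cv2.resize(s["frame"][50:250,180:420],None,fx=3.3,fy=3,interpolation=cv2.INTER_CUBIC))
c=capture("wrist");cv2.imwrite("pics/w10.png",c["frame"])
E
```

```text
[ 0.502 -0.207  0.295] [-0.51801767  0.22852714  1.55798961  0.          1.3550759   1.37777865]
[ 0.523 -0.214  0.268] [-0.47666459  0.48347189  1.28973867 -0.0523697   1.71448506  1.4206929 ]
[ 0.534 -0.217  0.258] [-0.46430175  0.59737829  1.16718115 -0.06976941  1.87225723  1.42761968]
[ 0.557 -0.225  0.263] [-0.44632112  0.81384189  0.89023965 -0.11012559  2.23087822  1.41835965]
[ 0.572 -0.23   0.263] [-0.43818618  0.96221101  0.71187525 -0.15123422  2.45897165  1.39175384]
51.5083 0.00940783076195834 [ 0.34910605  0.094278   -4.96164584] [ 0.50150977 -0.20652221  0.3046    ] [ 0.50150353 -0.20652421  0.30461123]
```

View pics/s8.png

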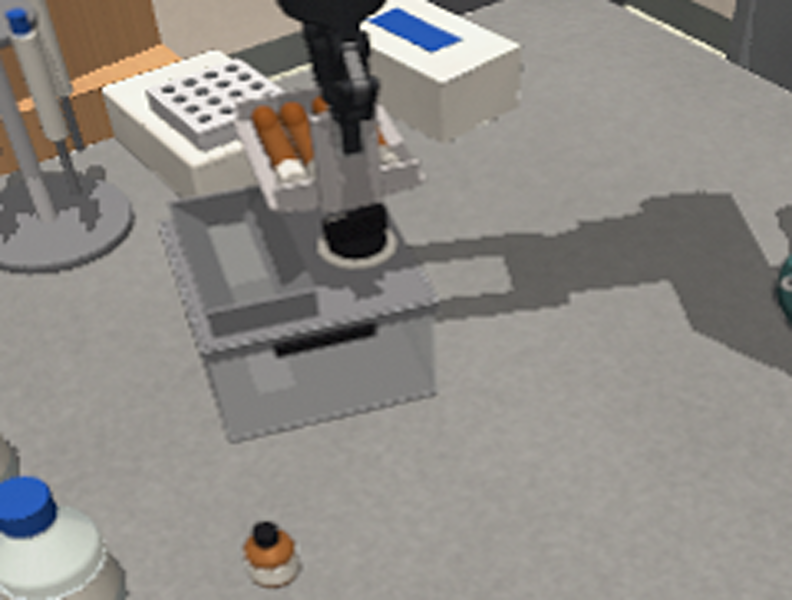

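View pics/w10.png

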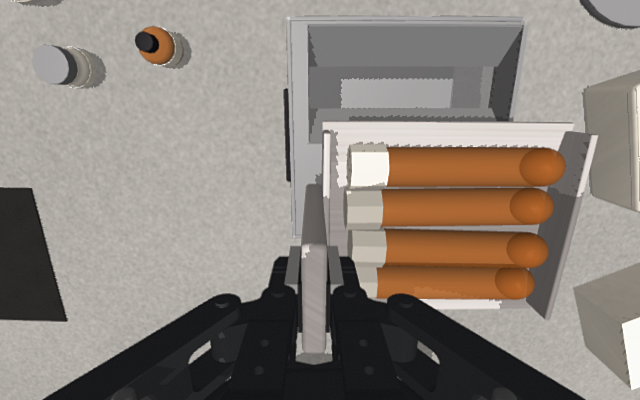

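```bash
python3 - <<'E'
from h import *
def go(T,lz,v=.05):
    p,e=tip(T,lz=lz); move_l(p,e,velocity=v)
go(.15,.23,.06);go(.3,.20,.06);go(.42,.182,.05)
c=capture("wrist");cv2.imwrite("pics/w11.png",c["frame"])
o=get_obs();print(o['time'],o['contact_force'],o['grip_width'])
go(.55,.180,.03)
c=capture("wrist");cv2.imwrite("pics/w12.png",c["frame"]);print(amber(c["frame"])[:, 200:].sum()/255)
s=capture("scene");cv2.imwrite("pics/s9.png",cv2.resize(s["frame"][50:250,180:420],None,fx=3.3,fy=3,interpolation=cv2.INTER_CUBIC))
E
```

```text
53.0833 [-0.89129947 -0.61286627 -4.07634565] 0.009412230942909659
6742.0
```

View pics/w12.png

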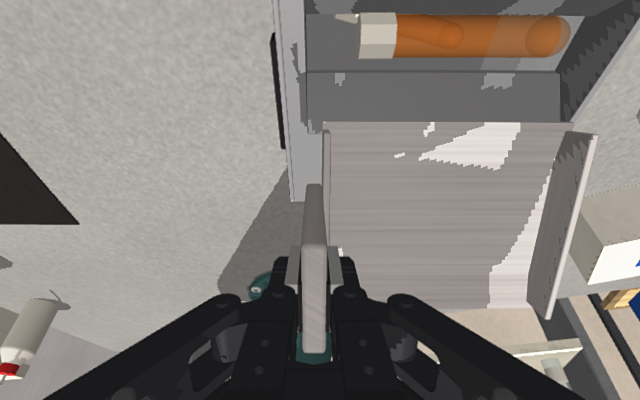

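View pics/s9.png

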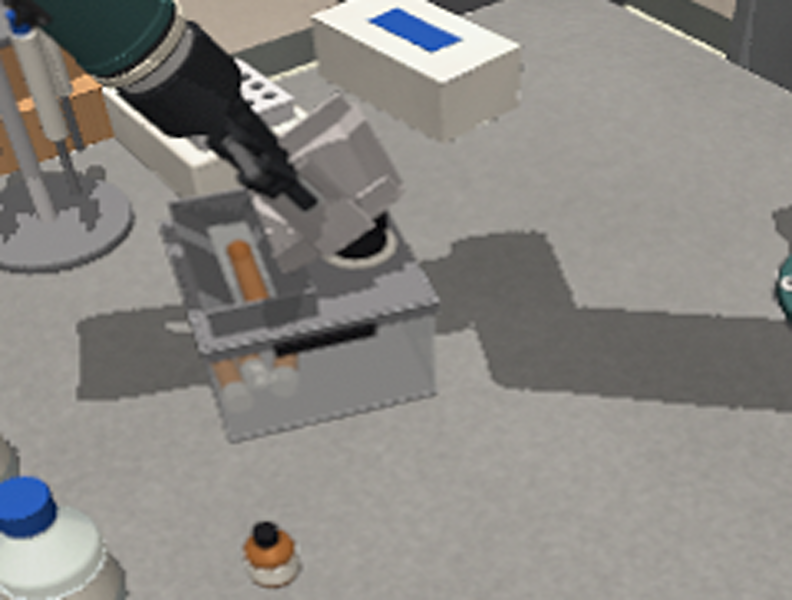

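```bash
python3 - <<'E'
from h import *
dwell(.8)
c=capture("wrist");cv2.imwrite("pics/w13.png",c["frame"]);
s=capture("scene");cv2.imwrite("pics/s10.png",cv2.resize(s["frame"][50:250,180:420],None,fx=3.3,fy=3,interpolation=cv2.INTER_CUBIC));print(get_obs()['time'])
E
```

```text
54.575
```

View pics/w13.png

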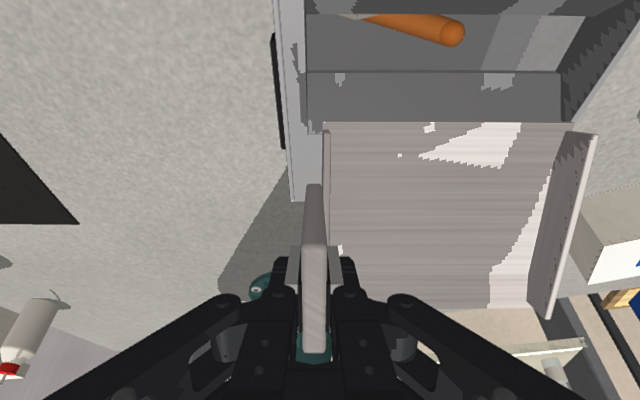

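View pics/s10.png

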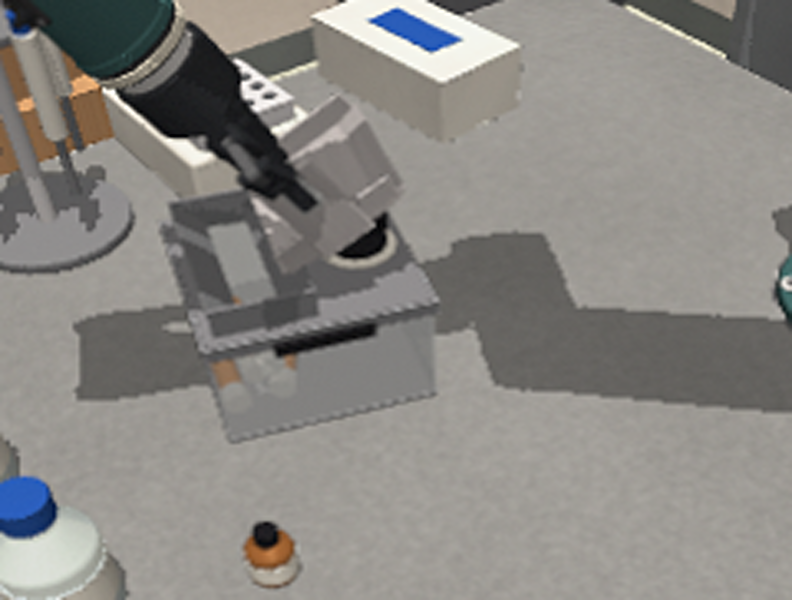

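```bash
python3 - <<'E'
from h import *
def go(T,lz,v=.08):
    p,e=tip(T,lz=lz); move_l(p,e,velocity=v)
go(.4,.195);go(.2,.225);go(0,.26)
c=capture("wrist");cv2.imwrite("pics/w14.png",c["frame"])
move_l([*HP,.30],dn(TY),velocity=.18)
move_l([*HP,.09],velocity=.12)
z=.076
f0=np.array(get_obs()['contact_force'])
move_l([*HP,z],velocity=.05)
while z>.0655:
    z-=.001; move_l([*HP,z],velocity=.02)
    f=np.array(get_obs()['contact_force'])-f0
    print(round(z,4),np.round(f,1))
    if f[2]>6: break
s=capture("scene");cv2.imwrite("pics/s11.png",cv2.resize(s["frame"][200:370,320:520],None,fx=4,fy=3.5,interpolation=cv2.INTER_CUBIC))
print(get_obs()['time'])
E
```

```text
0.075 [-1.  -0.4 -0.4]
0.074 [-0.3  0.2  0.4]
0.073 [-0.7 -0.7  0.1]
0.072 [-0.7 -0.4  0.2]
0.071 [-0.6  0.4 -0.4]
0.07 [-0.1 -0.   1. ]
0.069 [-0.8 -0.1  0.1]
0.068 [-0.7 -0.5 -0.2]
0.067 [-0.5  0.2 -0.3]
0.066 [-2.2 -1.6  8.1]
63.925
```

View pics/s11.png

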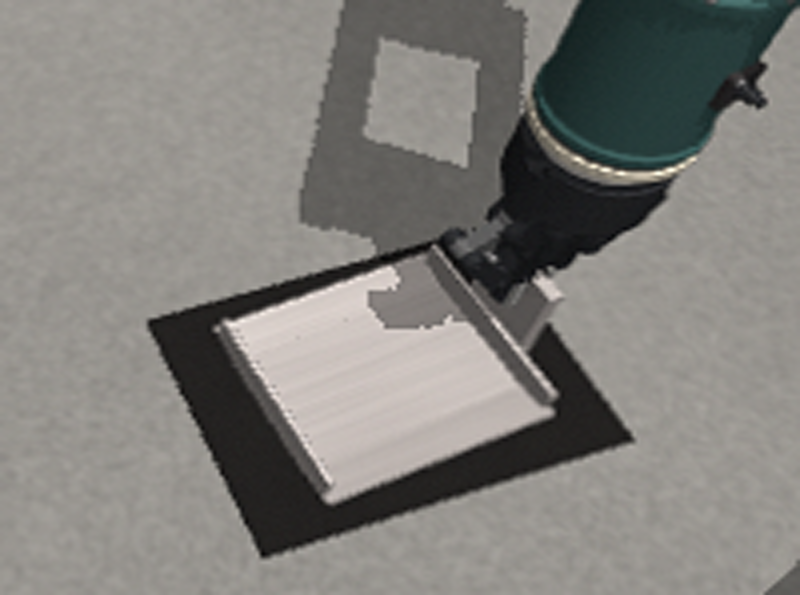

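View pics/w14.png

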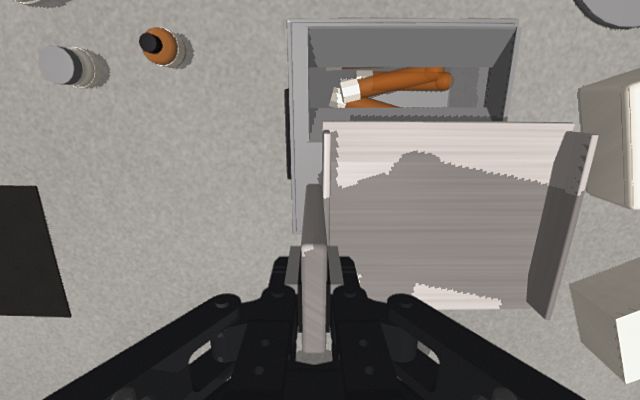

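```bash
python3 - <<'E'
from h import *
command_gripper(.045)
move_l([*HP,.17],velocity=.15)
s=capture("scene");cv2.imwrite("pics/s12.png",cv2.resize(s["frame"][200:370,320:520],None,fx=4,fy=3.5,interpolation=cv2.INTER_CUBIC))
reach([*KN,.30],dn(BY-1.4))
c=capture("wrist");cv2.imwrite("pics/w15.png",c["frame"]);print(get_obs()['time'],get_obs()['joint_pos'])
print(proj(c,[[*KN,.173],[*(KN+.03*bx),.173],[*(KN-.03*bx),.173]]))
E
```

```text
67.5 [-6.66893442e-01  2.17308346e-01  1.56015716e+00  3.11656705e-04
  1.36467742e+00  1.05662169e+00]
[[315.30882615 195.56059907]
 [321.61964175 161.03062026]
 [309.39778693 227.90089977]]
```

View pics/s12.png

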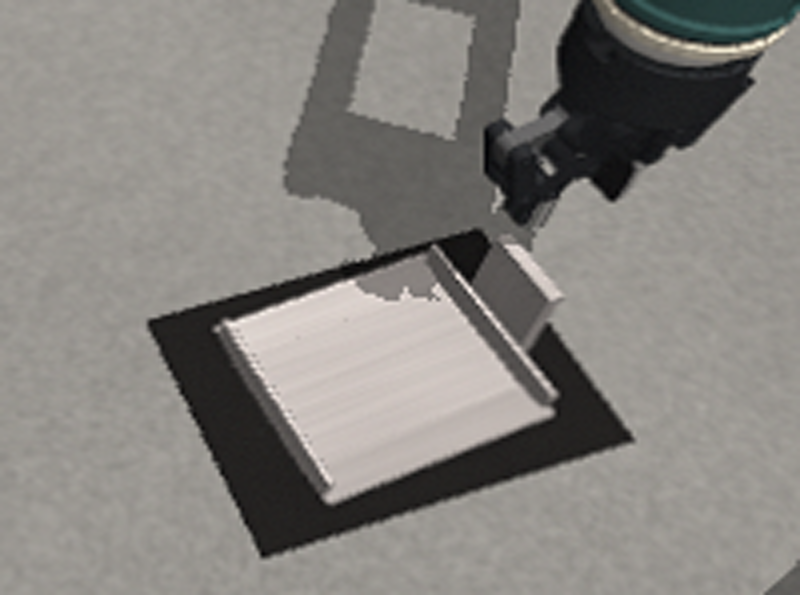

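View pics/w15.png

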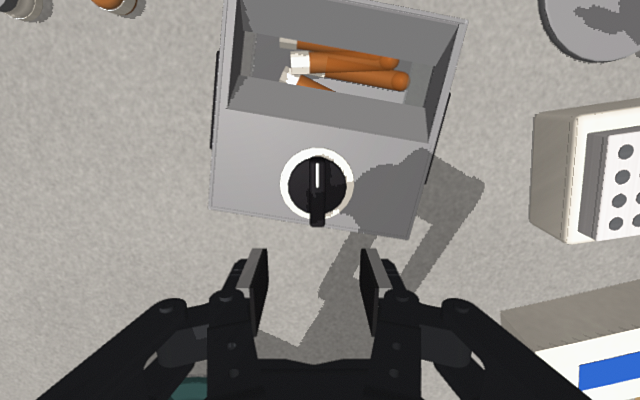

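```bash
python3 - <<'E'
from h import *
move_l([*KN,.160],velocity=.12)
command_gripper(.0)
o=get_obs();print(o['time'],o['grip_width'])
q=np.array(o['joint_pos'])
for k in range(7):
    q[5]-=.2; movej(list(q))
    o=get_obs();print(round(o['time'],2),np.round(o['joint_pos'][5],3),np.round(o['ft_torque'],2),np.round(o['contact_force'],1))
dwell(.3)
command_gripper(.085)
move_l([*KN,.30],velocity=.2)
c=capture("wrist");cv2.imwrite("pics/w16.png",c["frame"]);print(get_obs()['time'])
reach([.35,-.1,.40],dn(0)) if inverse_kinematics([.35,-.1,.40],dn(0)) is not None else None
s=capture("scene");cv2.imwrite("pics/s13.png",s["frame"]);s=capture("top");cv2.imwrite("pics/t13.png",s["frame"])
E
```

```text
69.2 0.012516574018866708
69.51 0.861 [ 0.3  -0.09 -0.14] [ 1.2  0.3 -1. ]
69.82 0.663 [ 0.53 -0.04 -0.19] [0.6 1.7 0.7]
70.12 0.464 [ 0.88  0.15 -0.11] [0.1 3.3 1.9]
70.43 0.264 [1.15 0.25 0.07] [-1.3  5.   4.2]
70.74 0.064 [1.16 0.36 0.2 ] [-0.7  5.9  5.2]
71.05 -0.136 [1.23 0.45 0.14] [-1.6  5.8  5.4]
71.36 -0.336 [1.2  0.62 0.01] [-3.4  4.6  5.9]
73.2417
```

View pics/w16.png

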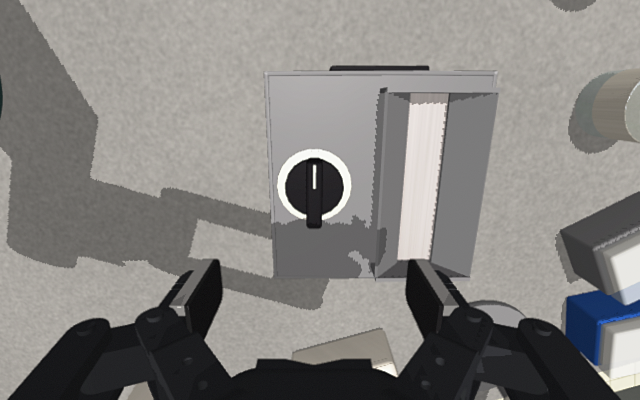

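View pics/s13.png

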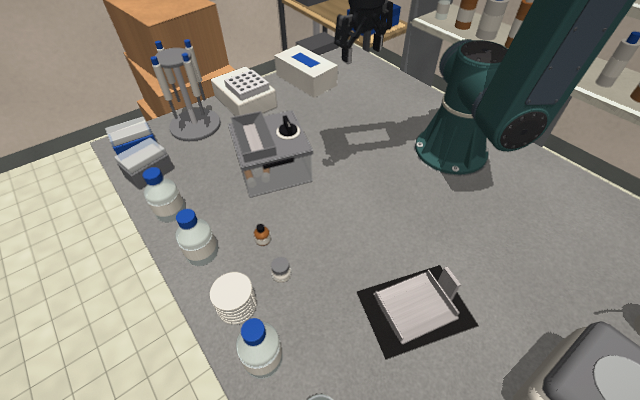

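View pics/t13.png

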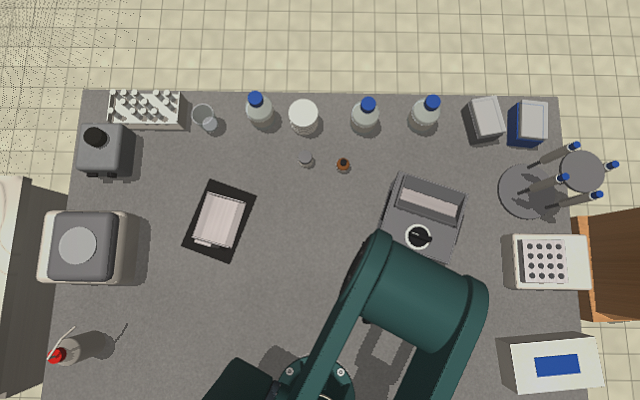

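```bash
python3 -c "
from rig import *
print(get_obs()['time'],get_obs()['contact_force']);print(sign_off())"
```

```text
74.2583 [ 0.47274497  0.21972851 -0.42240973]
the job is handed in; nothing more can be done
None
```

The job is done and handed in at about 74 s. There were four tubes in this run. I opened the slot, laid all four in the tray, tipped them into the bin, set the tray back on its mat and turned the knob back to shut.

**Last checks:**
- All four tubes were seen lying inside the bin.
- The shutter again fills the slot, with the knob's wing along it.
- The empty tray lies flat on its mat in its starting place.
- The bottle and jar are where they started, and the gripper is clear of everything.

**What disagreed along the way:**
- My first top-view estimate of the tray was about 5 mm off from the scene and wrist views. I corrected it after laying the first tube.
- The first two tubes rolled inward off the tray's flared sides after release. The last one also rolled in when I lifted the tray. All of them stayed in the tray.
- When I laid the last tube, the wrist force read about 22 N upward. I did not look into the cause; the tray had not moved.

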